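# Pack the sample handover caddy

## Robot

A 7-joint arm with a two-finger parallel gripper is mounted at the origin on a cart in front of the work surface, level with it; the furniture and walls round the work are solid. World frame = base frame: x ahead of the robot, y to its left, z up, the work surface at z = 0. Lengths are in m, angles in rad, forces in N, time in s.
With the tool pointing down it reaches from about 0.4 to 0.85 m from the base axis. Payload 10.4 kg.
Tool frame: the origin (TCP) lies at the very end of the fingers, on their centre line; the grasp point (between the pads) lies 19 mm behind it; z points along the fingers, y is the line along which they close (so a half turn about z gives the same grasp; the last joint's range is limited). The gripper opens to 87 mm and grips with 3 to 60 N. Pads are 19 mm wide; open, the fingers measure 117 mm over their backs; the gripper's body (75 mm by 190 mm) begins 51 mm behind the grasp point.
Start: joints at [-0.023, 0.332, -0.065, 1.46, 0.022, 1.35, -0.088], TCP at [0.625, 0, 0.223] pointing down, gripper open.
Joint ranges: [-2.6, 2.6], [-0.5, 2.12], [-1.47, 1.34], [0.16, 2.42], [-1.27, 4.41], [0.06, 2.06], [-2.6, 2.6]. Speed limits (rad/s): [2.22, 2.22, 2.79, 2.79, 3.14, 3.14, 3.14].

## Interface

Orientations are given as a unit quaternion [x, y, z, w].
In Python, from bench import r gives the robot as it stands.
- The arm moves only by the tool shift_gripper, called after "Call:" by a JSON object that holds its "name" and its "arguments". Schema: {"type":"object","properties":{"motion":{"type":"array","items":{"type":"array","items":{"type":"number"},"minItems":5,"maxItems":5},"minItems":1,"maxItems":12},"force":{"type":"number"},"only":{"type":"string"},"quiet":{"type":"boolean"},"lines":{"type":"string"}},"required":["motion"],"additionalProperties":false}. motion is a list of rows, 1 to 12 of them, each of 5 numbers: dx, dy, dz in m, then a turn about the tool's z in rad, then the finger opening in m; each row is the pose to reach, as a shift and turn from the pose commanded when the call began, along the tool's axes at that moment; what a row does not reach only later rows make up. A row lasts 1/10 s, in which the tool goes at most 0.05 m and 0.15 rad, less where a joint would pass 70% of its speed; a pose out of reach is approached as far as the arm can. The fingers move at their own pace and stop on an object; force is the grip in N (left out, the last holds). Time passes only in rows, so rows that do not move let the fingers close. The tool returns the time, the measured TCP pose, the force, the opening and the grip force at its end. only (a regular expression) keeps the lines of the reply that match it, lines (a string "A,B") keeps lines A to B, and quiet returns only ok. Input that does not fit is refused with a message, and nothing moves.
- r.read_state(): the state, without advancing time (a new reading comes with each control period).
- r.camera(name): name is "scene" or "side" or "wrist"; returns a dict with "img" (400x640x3 uint8, red, green, blue), "fx", "fy", "cx", "cy" (pixels), "pose" (4x4, takes a point from camera to world coordinates). Camera axes: x right, y down, z forward; pixel columns grow to the right and rows downward; lengths in m; the calibration is good to about 2 mm. A picture is of the moment at which its call begins. There is no depth.
- r.close_job(): hands the job in; it is judged then, once.
Trained networks look in the newest picture that a camera, given by its name, has taken for a name from the list of things; names that differ only in an ending like _2 or _b are one class to them, and where a whole thing is asked for, a point or a joint stands for the part that bears it (a point fixed in the world has none). Each returns a list of dicts, best first, with "p" (0 to 1); they miss things now and then, are a little off and sometimes report something else, mostly with a low value. They report only what shows in the picture. A call takes as long as a camera call.
- r.recognise(camera, label): "position" ([column, row] as shares, 0 to 1, of the picture: columns of its width, rows of its height, amid what is visible of it).
- r.regions_of(camera, label): "pixels" (400x640 bool, what is visible of it) and "position" ([column, row] as shares, 0 to 1, of the picture: columns of its width, rows of its height, amid what is visible of it).
The state is a dict: "time": time; "joint_positions": joint angles; "joint_vel": joint speeds; "joint_torque": joint torques, N m; "ee_pos": TCP position; "eef_rot": TCP orientation; "ft_force": force on the tool from outside, world axes, zero at the start; "torque": the same for the moment, N m; "width": finger opening in m; "grip_force": force on a finger pad.
Only numpy, scipy, OpenCV 4.12 (cv2) and the standard library are available. Lean on these libraries where they do the work, as an engineer would, in place of code of your own. Each camera call takes 0.05 s, during which the arm holds its last target. There are 200 camera calls.

## Task

Pack the wooden caddy for the sample handover: stand the blue-capped vial in the blue tray, and lay the red round resin mount (face up) in the red tray, the small grey open sample box in the white tray and the memory stick in the yellow tray. Set each one gently and level on the floor of its tray, in the middle to within about 1 cm, and keep the vial upright all the way. Leave the look-alikes, the white-capped vial and the green mount, standing where they are.

Things in the scene. Friction and masses are not known exactly. Their poses are not given: they have to be found in the camera images.
- blue_cap_vial: glass vial with a BLUE screw cap, 42 mm tall, standing upright, body 23 mm in diameter, cap 20 mm in diameter. Origin: centre of its base; z up. To be packed.
- white_cap_vial: look-alike: glass vial with a WHITE screw cap, 48 mm tall, standing upright, body 23 mm in diameter, cap 20 mm in diameter. Origin: centre of its base; z up. Stands on the worktop, 85 mm or more from other loose things (centres); leave alone.
- red_mount: RED resin mount, 32 mm in diameter, 16 mm high, a plain cylinder lying face up. Origin: centre of its underside; z up. Grasp across the rim. To be packed.
- green_mount: look-alike: GREEN resin mount, 32 mm in diameter, 17 mm high, a plain cylinder lying face up. Origin: centre of its underside; z up. Grasp across the rim. Stands on the worktop, 85 mm or more from other loose things (centres); leave alone.
- grey_box: small light GREY open sample box with dark foam in it, 30 mm (x) x 58 mm (y) x 16 mm high. Origin: centre of its underside; y along its length, z up; y within 0.6 rad of the robot's y. Grasp across the 30 mm side. To be packed. (A blue box of the same shape lies about as well; it is not wanted.)
- memory_stick: blue and silver memory stick lying flat, 17 mm (x) x 55 mm (y) x 8 mm thick. Origin: centre of its underside; y along its length, z up; y within 0.6 rad of the robot's y. Grasp across the 17 mm side. To be packed.
- blue_insert: the BLUE square tray: outside 96 x 96 x 10 mm high, inside 90 x 90 mm, floor 3 mm thick (8 mm above the worktop). Fixed in the wooden caddy (206 x 206 mm, walls 14 mm high) with three others, two by two, any order, 98 mm between centres. Origin: centre of its underside, 5 mm above the worktop; x, y along its sides, z up; yaw within 0.35 rad of the robot's axes. Takes the blue-capped vial.
- red_insert: the RED square tray: outside 96 x 96 x 10 mm high, inside 90 x 90 mm, floor 3 mm thick (8 mm above the worktop). Fixed in the wooden caddy (206 x 206 mm, walls 14 mm high) with three others, two by two, any order, 98 mm between centres. Origin: centre of its underside, 5 mm above the worktop; x, y along its sides, z up; yaw within 0.35 rad of the robot's axes. Takes the red mount.
- yellow_insert: the YELLOW square tray: outside 96 x 96 x 10 mm high, inside 90 x 90 mm, floor 3 mm thick (8 mm above the worktop). Fixed in the wooden caddy (206 x 206 mm, walls 14 mm high) with three others, two by two, any order, 98 mm between centres. Origin: centre of its underside, 5 mm above the worktop; x, y along its sides, z up; yaw within 0.35 rad of the robot's axes. Takes the memory stick.
- white_insert: the WHITE square tray: outside 96 x 96 x 10 mm high, inside 90 x 90 mm, floor 3 mm thick (8 mm above the worktop). Fixed in the wooden caddy (206 x 206 mm, walls 14 mm high) with three others, two by two, any order, 98 mm between centres. Origin: centre of its underside, 5 mm above the worktop; x, y along its sides, z up; yaw within 0.35 rad of the robot's axes. Takes the grey box.

How it is judged:
By the outcome, as a careful person would: the job done as asked, in the order asked, and still so for the second after the job is handed in, with the robot touching nothing.
It also fails if it takes over 112 s, if anything falls off the work surface, if the arm or the gripper's body presses on something with over 40 N, if the wrist force passes 120 N, or if a joint passes its speed limit or range.

## Working session

There is one attempt and no reset: what is moved stays moved. The work goes in short steps, Python scripts to look and compute and a tool call to move; the robot and the scene stay as the last step left them, time stands still between calls to the robot, and variables do not carry over. Pictures are saved under pics/ and viewed, at most 14 in all, crops included, and the job is handed in when it is done.

```bash
mkdir -p pics; ls
```

Create h.py:
```python
import numpy as np, cv2
from bench import r
def save(c,n): cv2.imwrite(f'pics/{n}.png',cv2.cvtColor(c['img'],cv2.COLOR_RGB2BGR))
def ray(c,uv,z):
    P=np.array(c['pose']); d=P[:3,:3]@np.array([(uv[0]-c['cx'])/c['fx'],(uv[1]-c['cy'])/c['fy'],1]); o=P[:3,3]
    return o+d*(z-o[2])/d[2]
```

Run:
```python
from h import *
s=r.read_state(); print(s['ee_pos'],s['eef_rot'],s['time'],s['width'])
names={'blue_cap_vial':.02,'white_cap_vial':.024,'red_mount':.016,'green_mount':.017,'grey_box':.016,'memory_stick':.008,'blue_insert':.008,'red_insert':.008,'yellow_insert':.008,'white_insert':.008}
for cn in ('scene','side','wrist'):
    c=r.camera(cn); save(c,cn+'0'); print(cn,np.round(c['pose'],3).tolist(),c['fx'])
    for n,z in names.items():
        for d in r.recognise(cn,n)[:2]:
            u=np.array(d['position'])*[640,400]; print(n,round(d['p'],2),u.round(),ray(c,u,z).round(3))
print(r.read_state()['time'])
```

```text
pics
[6.24626484e-01 2.30284890e-05 2.21760515e-01] [ 7.07095304e-01  7.07117917e-01 -4.98800157e-04 -4.83858997e-04] 0.0 0.08689636179795796
scene [[-0.744, -0.278, 0.608, -0.032], [-0.668, 0.281, -0.689, 0.682], [0.02, -0.919, -0.395, 0.439], [0.0, 0.0, 0.0, 1.0]] 384.6583873928478
blue_cap_vial 0.53 [355. 219.] [0.437 0.013 0.02 ]
red_mount 0.66 [340. 177.] [ 0.642 -0.184  0.016]
green_mount 0.4 [355. 191.] [ 0.543 -0.127  0.017]
grey_box 0.44 [314. 184.] [ 0.664 -0.09   0.016]
grey_box 0.43 [294. 198.] [0.632 0.026 0.016]
blue_insert 0.63 [212. 244.] [0.599 0.301 0.008]
red_insert 0.96 [255. 232.] [0.577 0.203 0.008]
red_insert 0.23 [340. 177.] [ 0.656 -0.199  0.008]
yellow_insert 0.96 [281. 248.] [0.485 0.211 0.008]
white_insert 0.83 [232. 267.] [0.501 0.322 0.008]
white_insert 0.21 [356. 218.] [ 0.453 -0.011  0.008]
side [[0.985, -0.089, 0.147, 0.428], [-0.172, -0.565, 0.807, -0.664], [0.011, -0.82, -0.572, 0.521], [0.0, 0.0, 0.0, 1.0]] 385.08818419266214
blue_cap_vial 0.63 [264. 213.] [0.437 0.02  0.02 ]
blue_cap_vial 0.15 [399. 286.] [ 0.655 -0.231  0.02 ]
white_cap_vial 0.68
[... 527 characters left out ...]
0.008]
white_insert 0.75 [276. 151.] [0.491 0.329 0.008]
wrist [[1.0, 0.001, 0.001, 0.625], [0.001, -0.952, -0.306, 0.084], [0.001, 0.306, -0.952, 0.386], [0.0, 0.0, 0.0, 1.0]] 304.2039973476336
blue_cap_vial 0.86 [169. 162.] [0.444 0.011 0.02 ]
white_cap_vial 0.64 [258. 180.] [ 0.551 -0.011  0.024]
red_mount 0.94 [344. 317.] [ 0.663 -0.22   0.016]
red_mount 0.62 [164. 162.] [0.435 0.01  0.016]
green_mount 0.66 [268. 266.] [ 0.557 -0.134  0.017]
green_mount 0.53 [188.  11.] [0.486 0.173 0.017]
grey_box 0.8 [345. 237.] [ 0.661 -0.09   0.016]
memory_stick 0.62 [335. 150.] [0.646 0.024 0.008]
red_insert 0.89 [271.  13.] [0.573 0.174 0.008]
yellow_insert 0.65 [188.  12.] [0.482 0.174 0.008]
1.65
```

View pics/wrist0.png

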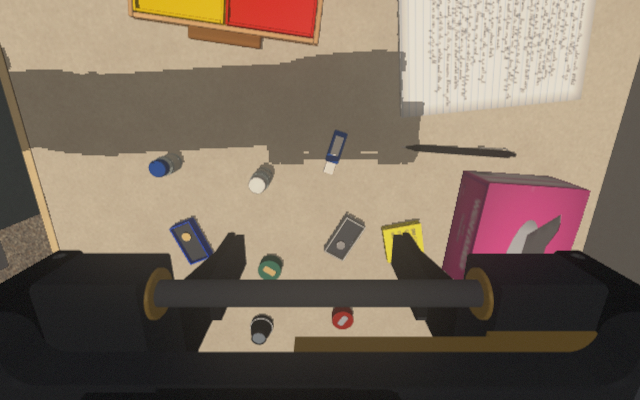

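View pics/side0.png

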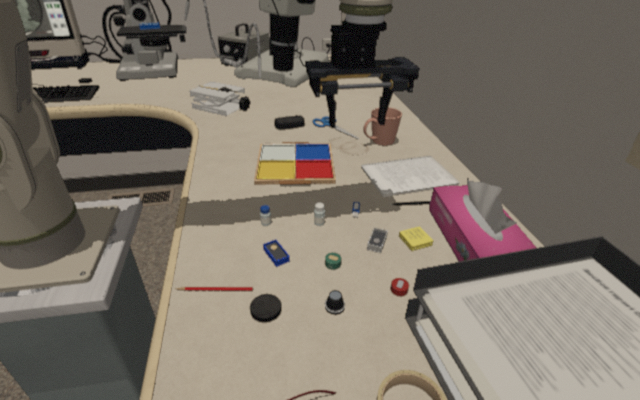

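View pics/scene0.png

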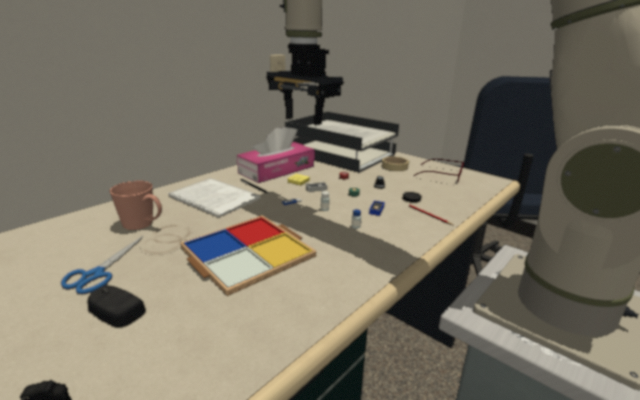

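The wrist view shows the blue vial at (162,167), white vial (260,180), stick (336,150), grey box (344,237), red mount (343,318), green mount (269,268) and the blue decoy box (190,240). The side view shows the trays: white (278,152), blue (313,152), yellow (276,171) and red (315,171). In the scene view they are in the same layout. A tissue box and a letter tray stand to the right.

I'll start with the blue vial, hovering over it first.

Call:
{"name": "shift_gripper", "arguments": {"motion": [[0.003, -0.046, 0, 0, 0.087], [0.006, -0.092, 0, 0, 0.087], [0.01, -0.138, 0, 0, 0.087], [0.013, -0.184, 0, 0, 0.087], [0.013, -0.184, 0, 0, 0.087], [0.013, -0.184, 0, 0, 0.087]]}}

```text
time: 2.25
ee_pos: [0.4409, 0.013, 0.2233]
eef_rot: [0.707, 0.707, 0.001, 0.001]
ft_force: [-0.2, -1.0, 1.0]
width: 0.0869
grip_force: 0.0
```

Add to h.py:
```python
def meas(label,z,name=None,cn='wrist',top=3):
    """regions -> centroid at height z, yaw of long axis (world, from +y, ccw), sizes"""
    c=r.camera(cn)
    if name: save(c,name)
    for d in r.regions_of(cn,label)[:top]:
        m=np.array(d['pixels']).astype(np.uint8); cs=max(cv2.findContours(m,0,2)[0],key=cv2.contourArea)[:,0,:]
        w=np.array([ray(c,p,z)[:2] for p in cs],np.float32)
        (cx,cy),(a,b),ang=cv2.minAreaRect(w*1000)
        bx=cv2.boxPoints(((cx,cy),(a,b),ang)); e=bx[1]-bx[0]; f=bx[2]-bx[1]; L=e if np.hypot(*e)>np.hypot(*f) else f
        yaw=(np.arctan2(-L[0],L[1])+np.pi/2)%np.pi-np.pi/2
        u=np.array(d['position'])*[640,400]
        print(label,round(d['p'],2),'px',u.round(),'pos',ray(c,u,z)[:2].round(4),'rect',round(cx/1000,4),round(cy/1000,4),'size',round(a),round(b),'yaw',round(float(yaw),3))
def st():
    s=r.read_state(); print('t',s['time'],'tcp',np.round(s['ee_pos'],4),'q',np.round(s['eef_rot'],3),'w',round(s['width'],4),'grip',s['grip_force'],'F',np.round(s['ft_force'],1))
def rel(x,y,z,yaw=None):
    """tool-frame shift to world target; yaw: wanted world direction of tool x from +y (ccw)"""
    from scipy.spatial.transform import Rotation as R
    s=r.read_state(); M=R.from_quat(s['eef_rot']).as_matrix(); d=M.T@(np.array([x,y,z])-s['ee_pos'])
    cy=np.arctan2(-M[0,0],M[1,0]); out=[d.round(4).tolist()]
    if yaw is not None: out.append(('turn',round(float(-(yaw-cy)),3)))
    print('rel',*out)
```

Run:
```python
from h import *
st(); meas('blue_cap_vial',.021,'w1')
c=r.camera('wrist'); h=cv2.cvtColor(c['img'],cv2.COLOR_RGB2HSV)
m=cv2.inRange(h,(105,120,40),(130,255,255)); n,l,s,ce=cv2.connectedComponentsWithStats(m)
for i in range(1,n):
    if s[i,4]>60: print(s[i],ce[i].round(),ray(c,ce[i],.037).round(4))
```

```text
t 2.25 tcp [0.4409 0.013  0.2233] q [0.707 0.707 0.001 0.001] w 0.0869 grip 0.0 F [-0.2 -1.   1. ]
blue_cap_vial 0.84 px [315. 174.] pos [0.4369 0.0092] rect 0.439 0.0076 size 21 28 yaw 0.008
[471 162  12  11  67] [476. 168.] [0.6268 0.0203 0.037 ]
[308 172  16  15 176] [316. 179.] [0.4389 0.0066 0.037 ]
```

View pics/w1.png

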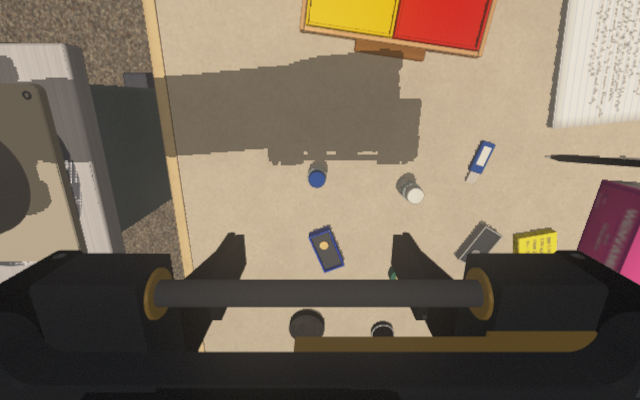

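The picture shows the blue cap at (317,178), with the vial centre near (0.4385, 0.008). White vial and blue box are clear of the fingers. Descending and gripping.

Call:
{"name": "shift_gripper", "arguments": {"motion": [[-0.005, -0.002, 0.05, 0, 0.087], [-0.005, -0.002, 0.1, 0, 0.087], [-0.005, -0.002, 0.15, 0, 0.087], [-0.005, -0.002, 0.19, 0, 0.087], [-0.005, -0.002, 0.207, 0, 0.087], [-0.005, -0.002, 0.215, 0, 0.087], [-0.005, -0.002, 0.215, 0, 0.087]]}}

```text
time: 3.1
ee_pos: [0.4391, 0.008, 0.0068]
eef_rot: [0.707, 0.707, -0.001, -0.001]
ft_force: [0.6, -0.1, 1.3]
width: 0.0868
grip_force: 0.0
```

Call:
{"name": "shift_gripper", "arguments": {"motion": [[0, 0, 0, 0, 0.015], [0, 0, 0, 0, 0.015], [0, 0, 0, 0, 0.015], [0, 0, 0, 0, 0.015], [0, 0, 0, 0, 0.015], [0, 0, 0, 0, 0.015], [0, 0, 0, 0, 0.015], [0, 0, 0, 0, 0.015]], "force": 15}}

```text
time: 3.9
ee_pos: [0.439, 0.008, 0.0076]
eef_rot: [0.707, 0.707, 0.0, 0.0]
ft_force: [0.5, 0.0, 0.3]
width: 0.031
grip_force: 0.0
```

Call:
{"name": "shift_gripper", "arguments": {"motion": [[0, 0, 0, 0, 0.015], [0, 0, 0, 0, 0.015], [0, 0, 0, 0, 0.015], [0, 0, 0, 0, 0.015], [0, 0, 0, 0, 0.015]], "force": 15}}

```text
time: 4.4
ee_pos: [0.439, 0.008, 0.0075]
eef_rot: [0.707, 0.707, 0.0, -0.0]
ft_force: [-0.1, 0.3, -0.1]
width: 0.0227
grip_force: 15.0
```

Call:
{"name": "shift_gripper", "arguments": {"motion": [[0, 0, -0.01, 0, 0.015], [0, 0, -0.04, 0, 0.015], [0, 0, -0.08, 0, 0.015], [0, 0, -0.12, 0, 0.015], [0.03, 0.02, -0.15, 0, 0.015], [0.07, 0.04, -0.17, 0, 0.015], [0.11, 0.06, -0.19, 0, 0.015], [0.15, 0.08, -0.2, 0, 0.015], [0.18, 0.09, -0.2, 0, 0.015], [0.2, 0.1, -0.2, 0, 0.015], [0.2, 0.1, -0.2, 0, 0.015], [0.2, 0.1, -0.2, 0, 0.015]]}}

```text
time: 5.6
ee_pos: [0.5388, 0.2077, 0.2078]
eef_rot: [0.707, 0.707, -0.0, 0.0]
ft_force: [0.7, -0.4, -1.2]
width: 0.0225
grip_force: 15.0
```

Run:
```python
from h import *
st()
for n in ('blue_insert','red_insert','yellow_insert','white_insert'): meas(n,.015,'w2' if n[0]=='b' else None,top=1)
for cn in ('side','scene'):
  for n in ('blue_insert','red_insert','yellow_insert','white_insert'): meas(n,.011,cn=cn,top=1)
```

```text
t 5.6 tcp [0.5388 0.2077 0.2078] q [ 0.707  0.707 -0.     0.   ] w 0.0225 grip 14.99843078898266 F [ 0.7 -0.4 -1.2]
blue_insert 0.81 px [364.  88.] pos [0.5893 0.303 ] rect 0.5909 0.3003 size 96 96 yaw 1.431
red_insert 0.76 px [350. 173.] pos [0.5767 0.2066] rect 0.5776 0.2038 size 98 98 yaw -0.139
yellow_insert 0.75 px [269. 162.] pos [0.4801 0.219 ] rect 0.4808 0.2168 size 97 96 yaw -0.13
white_insert 0.86 px [276.  75.] pos [0.4927 0.3164] rect 0.4932 0.3134 size 96 97 yaw 1.437
blue_insert 0.68 px [314. 152.] pos [0.5961 0.2985] rect 0.5925 0.3062 size 92 96 yaw 1.42
red_insert 0.7 px [313. 169.] pos [0.5782 0.2073] rect 0.5797 0.2102 size 101 94 yaw -0.134
yellow_insert 0.92 px [274. 172.] pos [0.4757 0.2088] rect 0.4816 0.2212 size 99 94 yaw -0.1
white_insert 0.93 px [278. 148.] pos [0.4968 0.3433] rect 0.4935 0.3159 size 105 98 yaw -0.127
blue_insert 0.89 px [211. 246.] pos [0.5932 0.3087] rect 0.5961 0.2972 size 100 105 yaw 1.437
red_insert 0.7 px [256. 231.] pos [0.5732 0.2034] rect 0.5811 0.2017 size 95 94 yaw -0.13
yellow_insert 0.8 px [277. 244.] pos [0.4984 0.2087] rect 0.4839 0.2151 size 99 99 yaw 1.434
white_insert 0.61 px [236. 264.] pos [0.4996 0.3144] rect 0.4955 0.3139 size 100 102 yaw 1.404
```

View pics/w2.png

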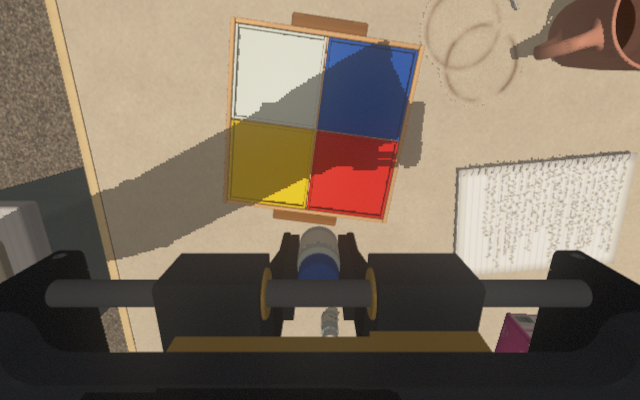

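The trays are clear in view (white (277,75), blue (368,88), yellow (269,162), red (352,175)) and the vial stands upright in the fingers. The caddy centre is about (0.5365, 0.2595), yaw −0.135, so the tray centres are blue (.592,.3015), red (.5785,.204), yellow (.481,.2175), white (.4945,.315).

Call:
{"name": "shift_gripper", "arguments": {"motion": [[0.03, 0.017, 0, 0, 0.015], [0.065, 0.035, 0.02, 0, 0.015], [0.094, 0.053, 0.06, 0, 0.015], [0.094, 0.053, 0.1, 0, 0.015], [0.094, 0.053, 0.14, 0, 0.015], [0.094, 0.053, 0.165, 0, 0.015], [0.094, 0.053, 0.178, 0, 0.015], [0.094, 0.053, 0.185, 0, 0.015], [0.094, 0.053, 0.188, 0, 0.015], [0.094, 0.053, 0.19, 0, 0.015], [0.094, 0.053, 0.191, 0, 0.015], [0.094, 0.053, 0.191, 0, 0.015]]}}

```text
time: 8.0
ee_pos: [0.5925, 0.3022, 0.0174]
eef_rot: [0.707, 0.707, 0.001, 0.0]
ft_force: [-0.8, 0.6, -0.4]
width: 0.0225
grip_force: 15.0
```

Call:
{"name": "shift_gripper", "arguments": {"motion": [[0, 0, 0.001, 0, 0.015], [0, 0, 0.0015, 0, 0.015], [0, 0, 0.0015, 0, 0.015]]}}

```text
time: 8.3
ee_pos: [0.5923, 0.3022, 0.0156]
eef_rot: [0.707, 0.707, 0.0, 0.0]
ft_force: [-0.7, -0.9, 4.9]
width: 0.0222
grip_force: 15.0
```

Call:
{"name": "shift_gripper", "arguments": {"motion": [[0, 0, 0, 0, 0.03], [0, 0, 0, 0, 0.05], [0, 0, 0, 0, 0.05], [0, 0, 0, 0, 0.05], [0, 0, 0, 0, 0.05], [0, 0, 0, 0, 0.05]]}}

```text
time: 8.9
ee_pos: [0.592, 0.302, 0.015]
eef_rot: [0.707, 0.707, 0.0, 0.0]
ft_force: [-0.1, 0.2, 0.2]
width: 0.0495
grip_force: 0.0
```

Call:
{"name": "shift_gripper", "arguments": {"motion": [[0, 0, -0.02, 0, 0.05], [0, 0, -0.06, 0, 0.05], [0, 0, -0.11, 0, 0.05], [0, 0, -0.16, 0, 0.05], [-0.045, 0, -0.18, 0, 0.05], [-0.09, 0, -0.19, 0, 0.05], [-0.09, 0, -0.19, 0, 0.05]]}}

```text
time: 9.6
ee_pos: [0.5946, 0.2044, 0.2077]
eef_rot: [0.71, 0.704, 0.001, 0.003]
ft_force: [0.9, -0.5, 0.3]
width: 0.05
grip_force: 0.0
```

Run:
```python
from h import *
st(); meas('blue_cap_vial',.029,'w3',top=1); meas('blue_insert',.015,top=1); meas('blue_cap_vial',.029,cn='side',top=1);meas('blue_cap_vial',.029,cn='scene',top=1)
```

```text
t 9.6 tcp [0.5946 0.2044 0.2077] q [0.71  0.704 0.001 0.003] w 0.05 grip 0.0 F [ 0.9 -0.5  0.3]
blue_cap_vial 0.8 px [314.  83.] pos [0.5917 0.3039] rect 0.5921 0.3023 size 23 22 yaw -0.007
blue_insert 0.71 px [311.  80.] pos [0.5843 0.3144] rect 0.5908 0.3004 size 96 96 yaw -0.135
blue_cap_vial 0.72 px [212. 236.] pos [0.5982 0.3008] rect 0.5938 0.3019 size 22 91 yaw 0.99
```

View pics/w3.png

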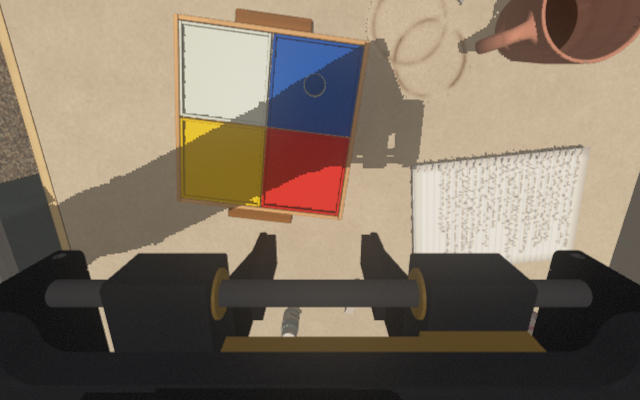

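The vial stands upright at (314,84), in the middle of the blue tray. Now to the red mount.

Call:
{"name": "shift_gripper", "arguments": {"motion": [[-0.048, 0.007, 0, 0, 0.06], [-0.096, 0.014, 0, 0, 0.06], [-0.144, 0.021, 0, 0, 0.06], [-0.192, 0.03, 0, 0, 0.06], [-0.24, 0.04, 0, 0, 0.06], [-0.288, 0.05, 0, 0, 0.06], [-0.336, 0.06, 0, 0, 0.06], [-0.384, 0.065, 0, 0, 0.06], [-0.42, 0.065, 0, 0, 0.06], [-0.42, 0.065, 0, 0, 0.06], [-0.42, 0.065, 0, 0, 0.06]]}}

```text
time: 11.1
ee_pos: [0.657, -0.2082, 0.2044]
eef_rot: [0.707, 0.707, -0.0, -0.0]
ft_force: [0.6, 0.8, 0.4]
width: 0.0597
grip_force: 0.0
```

Run:
```python
from h import *
st(); meas('red_mount',.014,'w4',top=1); meas('grey_box',.016,top=2); meas('red_mount',.01,cn='side',top=1)
```

```text
t 11.1 tcp [ 0.657  -0.2082  0.2044] q [ 0.707  0.707 -0.    -0.   ] w 0.0597 grip 0.0 F [0.6 0.8 0.4]
red_mount 0.65 px [321. 185.] pos [ 0.6597 -0.2232] rect 0.6606 -0.2218 size 30 35 yaw 0.0
grey_box 0.71 px [325.  74.] pos [ 0.6643 -0.0961] rect 0.6598 -0.0941 size 58 31 yaw -0.529
red_mount 0.53 px [402. 287.] pos [ 0.6637 -0.2262] rect 0.6596 -0.2256 size 47 30 yaw -0.366
```

View pics/w4.png

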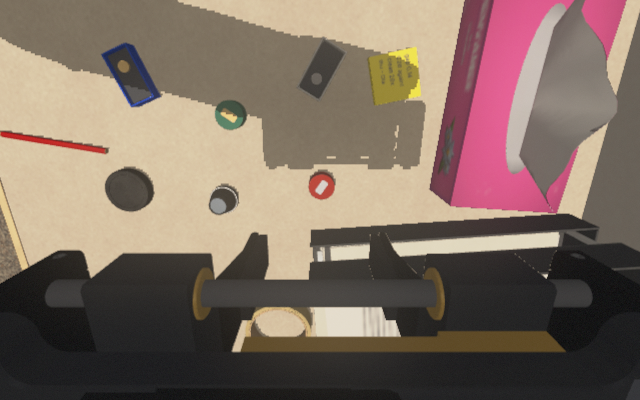

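The red mount is at (321,185), with a letter tray edge close behind it: corner at (312,232), edge to (590,217). The tissue box is to the right. I'll triangulate the tray edge before descending.

Run:
```python
from h import *
c=r.camera('side'); save(c,'s4'); im=cv2.cvtColor(c['img'],cv2.COLOR_RGB2BGR)[220:370,360:560]
w=cv2.cvtColor(r.camera('wrist')['img'],cv2.COLOR_RGB2BGR)[190:340,200:440]
o=np.zeros((600,800,3),np.uint8); a=cv2.resize(im,(800,600)); 
o[:300,:400]=cv2.resize(im,(400,300)); b=cv2.resize(im,None,fx=3,fy=3); cv2.imwrite('pics/cs.png',np.hstack([cv2.resize(im,(400,300)),cv2.resize(w,(400,300))]))
```

```text
(no output)
```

View pics/cs.png

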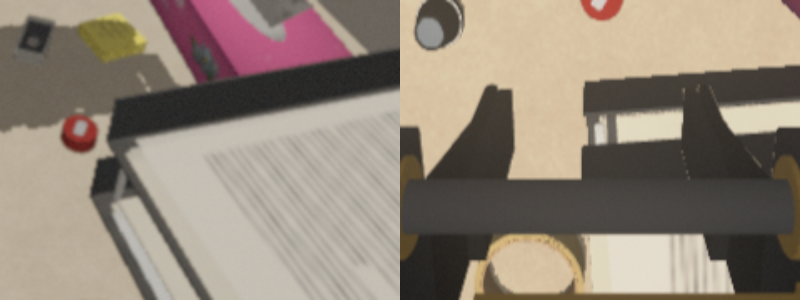

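Run:
```python
from h import *
s=r.camera('side'); w=r.camera('wrist')
def tri(a,b):
    L=[]
    for c,u in ((s,a),(w,b)):
        P=np.array(c['pose']); d=P[:3,:3]@np.array([(u[0]-c['cx'])/c['fx'],(u[1]-c['cy'])/c['fy'],1]); L.append((P[:3,3],d/np.linalg.norm(d)))
    A=np.stack([L[0][1],-L[1][1]],1); t,e,*_=np.linalg.lstsq(A,L[1][0]-L[0][0],rcond=None)
    p=L[0][0]+t[0]*L[0][1]; q=L[1][0]+t[1]*L[1][1]; print(p.round(3),q.round(3))
for b in ((311,231),(311,246)): tri((409,300),b)
for b in ((310,262),(310,280)): tri((416,270),b); tri((414,292),b)
```

```text
[ 0.654 -0.276  0.035] [ 0.648 -0.274  0.034]
[ 0.648 -0.286  0.048] [ 0.649 -0.287  0.048]
[ 0.654 -0.278  0.104] [ 0.649 -0.276  0.103]
[ 0.649 -0.293  0.074] [ 0.648 -0.293  0.074]
[ 0.648 -0.288  0.115] [ 0.649 -0.288  0.115]
[ 0.643 -0.304  0.087] [ 0.648 -0.306  0.088]
```

The tray front lies at y≈−0.285 (top about 0.115), and the gripper body will reach only y≈−0.26, x≈0.755, so keeping the fingers closing along x is clear.

Call:
{"name": "shift_gripper", "arguments": {"motion": [[-0.006, 0.003, 0.03, 0, 0.06], [-0.013, 0.004, 0.07, 0, 0.06], [-0.013, 0.004, 0.11, 0, 0.06], [-0.013, 0.004, 0.15, 0, 0.06], [-0.013, 0.004, 0.18, 0, 0.06], [-0.013, 0.004, 0.194, 0, 0.06], [-0.013, 0.004, 0.2, 0, 0.06], [-0.013, 0.004, 0.2, 0, 0.06]]}}

```text
time: 12.4
ee_pos: [0.6614, -0.221, 0.0056]
eef_rot: [0.707, 0.707, 0.0, 0.0]
ft_force: [0.1, -0.4, -0.0]
width: 0.0602
grip_force: 0.0
```

Call:
{"name": "shift_gripper", "arguments": {"motion": [[0, 0, 0, 0, 0.02], [0, 0, 0, 0, 0.02], [0, 0, 0, 0, 0.02], [0, 0, 0, 0, 0.02], [0, 0, 0, 0, 0.02], [0, 0, 0, 0, 0.02], [0, 0, 0, 0, 0.02], [0, 0, 0, 0, 0.02]], "force": 20}}

```text
time: 13.2
ee_pos: [0.6613, -0.221, 0.0055]
eef_rot: [0.707, 0.707, 0.0, 0.0]
ft_force: [-1.3, -0.2, 5.4]
width: 0.0309
grip_force: 20.0
```

Call:
{"name": "shift_gripper", "arguments": {"motion": [[0, 0, -0.01, 0, 0.02], [0, 0, -0.05, 0, 0.02], [0, 0, -0.1, 0, 0.02], [0.03, -0.005, -0.14, 0, 0.02], [0.075, -0.015, -0.16, 0, 0.02], [0.12, -0.02, -0.16, 0, 0.02], [0.165, -0.03, -0.16, 0, 0.02], [0.21, -0.04, -0.16, 0, 0.02], [0.255, -0.05, -0.16, 0, 0.02], [0.3, -0.06, -0.16, 0, 0.02], [0.34, -0.065, -0.16, 0, 0.02], [0.34, -0.065, -0.16, 0, 0.02]]}}

```text
time: 14.4
ee_pos: [0.5942, 0.1269, 0.1656]
eef_rot: [0.704, 0.71, 0.001, -0.001]
ft_force: [1.0, 0.1, -0.4]
width: 0.0305
grip_force: 20.0
```

Run:
```python
from h import *
st(); meas('red_mount',.17,'w5',top=1); rel(.5785,.206,.0135)
```

```text
t 14.4 tcp [0.5942 0.1269 0.1656] q [ 0.704  0.71   0.001 -0.001] w 0.0305 grip 20.000823140144348 F [ 1.   0.1 -0.4]
red_mount 0.74 px [321. 254.] pos [0.5956 0.1244] rect 0.5941 0.1258 size 31 34 yaw 0.011
rel [0.0861, -0.0171, 0.1519]
```

View pics/w5.png

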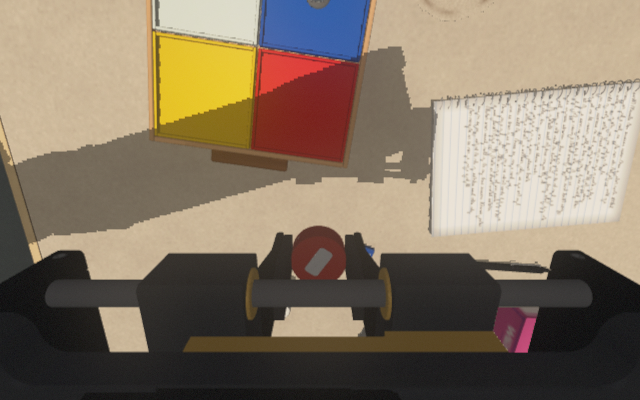

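The mount is held level, centred in the fingers at (320,255); the red tray is at (307,107). Placing it.

Call:
{"name": "shift_gripper", "arguments": {"motion": [[0.03, -0.006, 0, 0, 0.02], [0.06, -0.012, 0.02, 0, 0.02], [0.086, -0.018, 0.05, 0, 0.02], [0.086, -0.018, 0.09, 0, 0.02], [0.086, -0.018, 0.12, 0, 0.02], [0.086, -0.018, 0.138, 0, 0.02], [0.086, -0.018, 0.145, 0, 0.02], [0.086, -0.018, 0.148, 0, 0.02], [0.086, -0.018, 0.15, 0, 0.02], [0.086, -0.018, 0.151, 0, 0.02], [0.086, -0.018, 0.151, 0, 0.02]]}}

```text
time: 15.6
ee_pos: [0.5786, 0.2051, 0.0149]
eef_rot: [0.707, 0.707, 0.001, 0.0]
ft_force: [0.9, -0.3, -0.0]
width: 0.0307
grip_force: 20.0
```

Call:
{"name": "shift_gripper", "arguments": {"motion": [[0, 0, 0.001, 0, 0.02], [0, 0, 0.0015, 0, 0.02], [0, 0, 0.0015, 0, 0.02]]}}

```text
time: 15.9
ee_pos: [0.5784, 0.2052, 0.0134]
eef_rot: [0.707, 0.707, 0.0, 0.0]
ft_force: [-1.7, -0.7, 4.7]
width: 0.0308
grip_force: 20.0
```

Call:
{"name": "shift_gripper", "arguments": {"motion": [[0, 0, 0, 0, 0.035], [0, 0, 0, 0, 0.055], [0, 0, 0, 0, 0.055], [0, 0, 0, 0, 0.055], [0, 0, 0, 0, 0.055], [0, 0, -0.02, 0, 0.055], [0, 0, -0.06, 0, 0.055], [0, 0, -0.11, 0, 0.055], [0, 0, -0.15, 0, 0.055], [-0.03, 0, -0.18, 0, 0.055], [-0.06, 0, -0.19, 0, 0.055], [-0.06, 0, -0.19, 0, 0.055]]}}

```text
time: 17.1
ee_pos: [0.5798, 0.1401, 0.205]
eef_rot: [0.709, 0.705, 0.001, 0.002]
ft_force: [0.0, -0.0, -1.0]
width: 0.0548
grip_force: 0.0
```

Run:
```python
from h import *
st(); meas('red_mount',.02,'w6',top=1); meas('blue_cap_vial',.029,top=1); meas('red_insert',.015,top=1)
```

```text
t 17.1 tcp [0.5798 0.1401 0.205 ] q [0.709 0.705 0.001 0.002] w 0.0548 grip 0.0 F [ 0. -0. -1.]
red_mount 0.92 px [318. 119.] pos [0.5805 0.2032] rect 0.5788 0.2025 size 30 32 yaw 1.566
blue_cap_vial 0.73 px [333.  17.] pos [0.5928 0.305 ] rect 0.5925 0.3032 size 23 29 yaw 0.0
red_insert 0.77 px [317. 111.] pos [0.5756 0.2174] rect 0.578 0.2031 size 97 97 yaw -0.143
```

Call:
{"name": "shift_gripper", "arguments": {"motion": [[-0.045, 0.015, 0, 0.13, 0.055], [-0.09, 0.03, 0, 0.26, 0.055], [-0.135, 0.045, 0, 0.39, 0.055], [-0.18, 0.06, 0, 0.53, 0.055], [-0.22, 0.075, 0, 0.53, 0.055], [-0.235, 0.082, 0, 0.53, 0.055], [-0.235, 0.082, 0, 0.53, 0.055], [-0.235, 0.082, 0, 0.53, 0.055]]}}

```text
time: 18.2
ee_pos: [0.66, -0.0882, 0.2019]
eef_rot: [0.867, 0.498, -0.0, -0.001]
ft_force: [0.4, 1.2, 0.2]
width: 0.0549
grip_force: 0.0
```

Run:
```python
from h import *
st(); meas('grey_box',.016,'w7',top=2); meas('grey_box',.016,cn='side',top=2)
```

```text
t 18.2 tcp [ 0.66   -0.0882  0.2019] q [ 0.867  0.498 -0.    -0.001] w 0.0549 grip 0.0 F [0.4 1.2 0.2]
grey_box 0.96 px [324. 178.] pos [ 0.6636 -0.0958] rect 0.6603 -0.0933 size 61 29 yaw -0.512
grey_box 0.65 px [376. 241.] pos [ 0.6526 -0.1058] rect 0.6564 -0.101 size 75 34 yaw -0.53
```

View pics/w7.png

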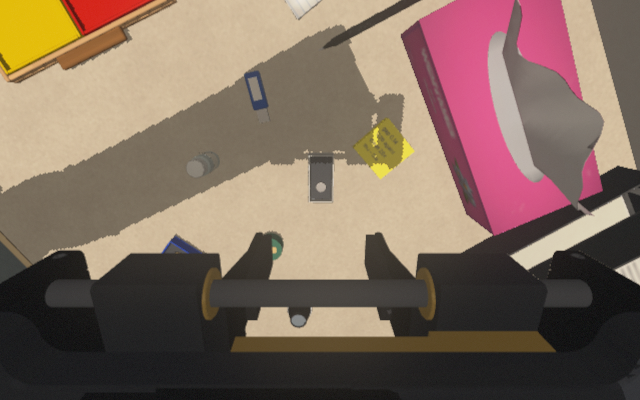

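The grey box is aligned with the fingers at (320,179); the tissue box is clear by more than 4 cm. The mount measured centred in its tray. Descending.

Call:
{"name": "shift_gripper", "arguments": {"motion": [[-0.003, 0.002, 0.04, 0, 0.055], [-0.005, 0.003, 0.08, 0, 0.055], [-0.005, 0.003, 0.12, 0, 0.055], [-0.005, 0.003, 0.16, 0, 0.055], [-0.005, 0.003, 0.183, 0, 0.055], [-0.005, 0.003, 0.193, 0, 0.055], [-0.005, 0.003, 0.197, 0, 0.055], [-0.005, 0.003, 0.197, 0, 0.055]]}}

```text
time: 19.2
ee_pos: [0.6607, -0.0955, 0.0065]
eef_rot: [0.868, 0.497, 0.001, 0.0]
ft_force: [-0.2, 1.0, 0.3]
width: 0.0551
grip_force: 0.0
```

Call:
{"name": "shift_gripper", "arguments": {"motion": [[0, 0, 0, 0, 0.02], [0, 0, 0, 0, 0.02], [0, 0, 0, 0, 0.02], [0, 0, 0, 0, 0.02], [0, 0, 0, 0, 0.02], [0, 0, 0, 0, 0.02], [0, 0, 0, 0, 0.02]], "force": 15}}

```text
time: 19.9
ee_pos: [0.6603, -0.0959, 0.006]
eef_rot: [0.868, 0.497, 0.0, 0.0]
ft_force: [-1.6, -0.1, 5.8]
width: 0.03
grip_force: 15.0
```

Call:
{"name": "shift_gripper", "arguments": {"motion": [[0, 0, -0.01, 0, 0.02], [0, 0, -0.05, 0, 0.02], [0, 0, -0.1, 0, 0.02], [0.025, -0.03, -0.13, 0, 0.02], [0.05, -0.065, -0.15, 0, 0.02], [0.075, -0.097, -0.15, -0.1, 0.02], [0.1, -0.13, -0.15, -0.2, 0.02], [0.125, -0.162, -0.15, -0.3, 0.02], [0.15, -0.195, -0.15, -0.39, 0.02], [0.175, -0.227, -0.15, -0.39, 0.02], [0.2, -0.26, -0.15, -0.39, 0.02], [0.2, -0.26, -0.15, -0.39, 0.02]]}}

```text
time: 21.1
ee_pos: [0.5337, 0.215, 0.1562]
eef_rot: [0.752, 0.659, 0.001, -0.001]
ft_force: [-0.6, 0.2, 0.3]
width: 0.03
grip_force: 15.0
```

Call:
{"name": "shift_gripper", "arguments": {"motion": [[0, 0, 0, 0, 0.02], [0, 0, 0, 0, 0.02]]}}

```text
time: 21.3
ee_pos: [0.5374, 0.2068, 0.1557]
eef_rot: [0.755, 0.655, -0.0, 0.0]
ft_force: [-0.1, -0.2, -0.3]
width: 0.0301
grip_force: 15.0
```

Run:
```python
from h import *
st(); meas('grey_box',.17,'w8',top=1); meas('white_insert',.015,top=1); rel(.4945,.3147,.015,-.135)
```

```text
t 21.3 tcp [0.5374 0.2068 0.1557] q [ 0.755  0.655 -0.     0.   ] w 0.0301 grip 14.999609291553497 F [-0.1 -0.2 -0.3]
grey_box 0.81 px [319. 236.] pos [0.5396 0.2204] rect 0.5388 0.2184 size 48 29 yaw -0.141
white_insert 0.59 px [257.  79.] pos [0.4958 0.3156] rect 0.4933 0.3134 size 97 98 yaw 1.43
rel [0.1005, -0.0576, 0.1405] ('turn', -0.007)
```

View pics/w8.png

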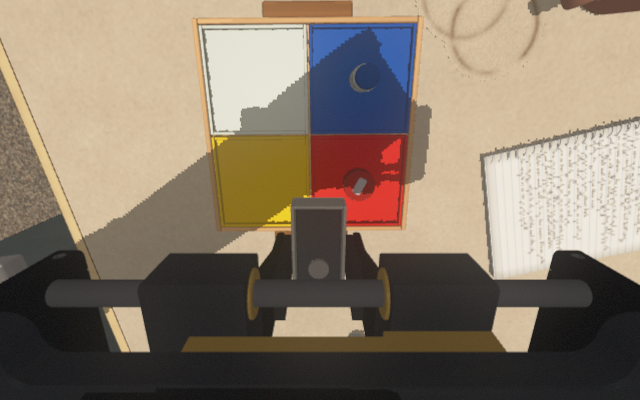

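The grey box is held aligned at (319,240), with its far end at row 198, so its centre sits about 4–5 mm ahead of the fingers; I'll compensate. White tray at (257,79), vial (364,77) and mount (359,184) are in place.

Call:
{"name": "shift_gripper", "arguments": {"motion": [[0.035, -0.02, 0, 0, 0.02], [0.07, -0.04, 0.01, 0, 0.02], [0.096, -0.057, 0.04, 0, 0.02], [0.096, -0.057, 0.08, 0, 0.02], [0.096, -0.057, 0.11, 0, 0.02], [0.096, -0.057, 0.127, 0, 0.02], [0.096, -0.057, 0.134, 0, 0.02], [0.096, -0.057, 0.138, 0, 0.02], [0.096, -0.057, 0.14, 0, 0.02], [0.096, -0.057, 0.14, 0, 0.02], [0.096, -0.057, 0.1415, 0, 0.02], [0.096, -0.057, 0.1415, 0, 0.02]]}}

```text
time: 22.7
ee_pos: [0.4941, 0.3113, 0.0145]
eef_rot: [0.755, 0.656, 0.0, 0.0]
ft_force: [1.0, 0.8, -0.5]
width: 0.0301
grip_force: 15.0
```

Call:
{"name": "shift_gripper", "arguments": {"motion": [[0, 0, 0.001, 0, 0.02], [0, 0, 0.001, 0, 0.02]]}}

```text
time: 22.9
ee_pos: [0.4941, 0.3114, 0.014]
eef_rot: [0.755, 0.656, 0.0, 0.0]
ft_force: [-2.1, -1.6, 7.1]
width: 0.03
grip_force: 15.0
```

Call:
{"name": "shift_gripper", "arguments": {"motion": [[0, 0, 0, 0, 0.035], [0, 0, 0, 0, 0.05], [0, 0, 0, 0, 0.05], [0, 0, 0, 0, 0.05], [0, 0, 0, 0, 0.05], [0, 0, -0.02, 0, 0.05], [0, 0, -0.06, 0, 0.05], [0, 0, -0.11, 0, 0.05], [0, 0, -0.15, 0, 0.05], [-0.03, 0.02, -0.18, 0, 0.05], [-0.06, 0.04, -0.19, 0, 0.05], [-0.06, 0.04, -0.19, 0, 0.05]]}}

```text
time: 24.1
ee_pos: [0.5287, 0.2409, 0.2053]
eef_rot: [0.757, 0.653, 0.001, 0.002]
ft_force: [0.0, 0.2, -0.4]
width: 0.0499
grip_force: 0.0
```

Run:
```python
from h import *
st(); meas('grey_box',.024,'w9',top=1)
```

```text
t 24.1 tcp [0.5287 0.2409 0.2053] q [0.757 0.653 0.001 0.002] w 0.0499 grip 0.0 F [ 0.   0.2 -0.4]
grey_box 0.66 px [353. 107.] pos [0.5783 0.3104] rect 0.5895 0.3015 size 94 95 yaw 1.427
```

Call:
{"name": "shift_gripper", "arguments": {"motion": [[-0.04, 0.03, 0, 0.12, 0.05], [-0.08, 0.06, 0, 0.12, 0.05], [-0.12, 0.09, 0, 0.12, 0.05], [-0.16, 0.12, 0, 0.12, 0.05], [-0.2, 0.15, 0, 0.12, 0.05], [-0.207, 0.151, 0, 0.12, 0.05], [-0.207, 0.151, 0, 0.12, 0.05], [-0.207, 0.151, 0, 0.12, 0.05]]}}

```text
time: 25.0
ee_pos: [0.6451, 0.0228, 0.2025]
eef_rot: [0.792, 0.611, -0.0, -0.001]
ft_force: [-0.3, 1.0, -0.5]
width: 0.0497
grip_force: 0.0
```

Run:
```python
from h import *
st(); meas('memory_stick',.006,'w10',top=2); meas('memory_stick',.006,cn='side',top=1)
```

```text
t 25.0 tcp [0.6451 0.0228 0.2025] q [ 0.792  0.611 -0.    -0.001] w 0.0497 grip 0.0 F [-0.3  1.  -0.5]
memory_stick 0.82 px [320. 172.] pos [0.6469 0.0228] rect 0.6453 0.0216 size 56 19 yaw -0.329
memory_stick 0.52 px [355. 207.] pos [0.6459 0.0283] rect 0.6444 0.0213 size 55 16 yaw -0.263
```

View pics/w10.png

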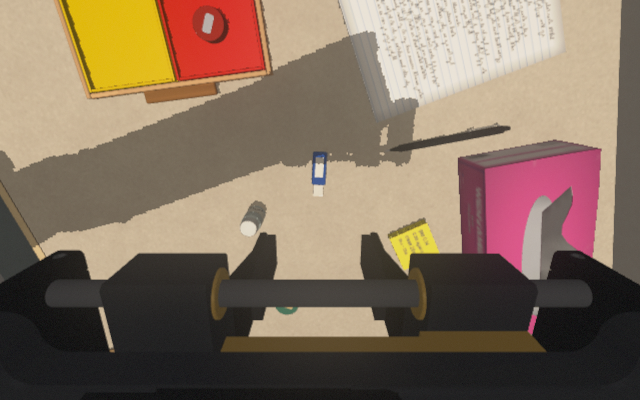

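The stick lies at (319,174), rotated about 0.045 rad more than the gripper; white vial (253,220) and tissue box are clear. Descending.

Call:
{"name": "shift_gripper", "arguments": {"motion": [[-0.001, 0, 0.04, 0.045, 0.05], [-0.001, 0, 0.08, 0.045, 0.05], [-0.001, 0, 0.12, 0.045, 0.05], [-0.001, 0, 0.16, 0.045, 0.05], [-0.001, 0, 0.184, 0.045, 0.05], [-0.001, 0, 0.195, 0.045, 0.05], [-0.001, 0, 0.1985, 0.045, 0.05], [-0.001, 0, 0.1985, 0.045, 0.05]]}}

```text
time: 26.0
ee_pos: [0.646, 0.0196, 0.0055]
eef_rot: [0.806, 0.592, 0.001, 0.0]
ft_force: [-0.1, 0.3, 0.5]
width: 0.0495
grip_force: 0.0
```

Call:
{"name": "shift_gripper", "arguments": {"motion": [[0.002, 0, 0.002, 0, 0.05], [0.002, 0, 0.0025, 0, 0.03], [0.002, 0, 0.0025, 0, 0.008], [0.002, 0, 0.0025, 0, 0.008], [0.002, 0, 0.0025, 0, 0.008], [0.002, 0, 0.0025, 0, 0.008], [0.002, 0, 0.0025, 0, 0.008], [0.002, 0, 0.0025, 0, 0.008], [0.002, 0, 0.0025, 0, 0.008], [0.002, 0, 0.0025, 0, 0.008]], "force": 12}}

```text
time: 27.0
ee_pos: [0.6461, 0.0211, 0.0022]
eef_rot: [0.806, 0.591, 0.0, 0.0]
ft_force: [0.9, 0.2, 2.1]
width: 0.0172
grip_force: 12.0
```

Call:
{"name": "shift_gripper", "arguments": {"motion": [[0, 0, -0.01, 0, 0.008], [0, 0, -0.05, 0, 0.008], [0, 0, -0.1, 0, 0.008], [0.02, -0.03, -0.14, 0, 0.008], [0.04, -0.065, -0.15, -0.08, 0.008], [0.06, -0.1, -0.15, -0.17, 0.008], [0.08, -0.13, -0.15, -0.17, 0.008], [0.1, -0.16, -0.15, -0.17, 0.008], [0.1, -0.16, -0.15, -0.17, 0.008], [0.1, -0.16, -0.15, -0.17, 0.008], [0.1, -0.16, -0.15, -0.17, 0.008]]}}

```text
time: 28.1
ee_pos: [0.5241, 0.1634, 0.1524]
eef_rot: [0.754, 0.657, 0.0, 0.0]
ft_force: [0.2, -0.3, -0.5]
width: 0.0166
grip_force: 12.0
```

Run:
```python
from h import *
st(); meas('memory_stick',.156,'w11',top=1); meas('yellow_insert',.015,top=1); meas('grey_box',.024,top=2); rel(.4813,.2175,.0115,-.135)
```

```text
t 28.1 tcp [0.5241 0.1634 0.1524] q [0.754 0.657 0.    0.   ] w 0.0166 grip 11.999771744012833 F [ 0.2 -0.3 -0.5]
memory_stick 0.75 px [319. 239.] pos [0.5255 0.1705] rect 0.5245 0.1676 size 47 18 yaw -0.144
yellow_insert 0.66 px [271. 137.] pos [0.4847 0.2181] rect 0.4808 0.2167 size 96 96 yaw -0.13
grey_box 0.78 px [263.  32.] pos [0.4961 0.3075] rect 0.4941 0.3063 size 50 32 yaw -0.126
rel [0.0472, -0.0493, 0.1405] ('turn', -0.001)
```

View pics/w11.png

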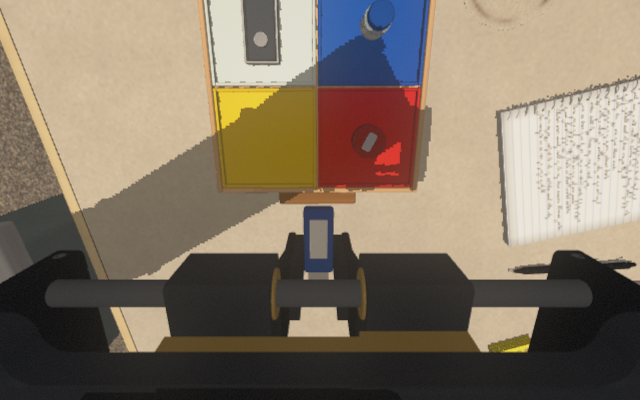

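The stick is held straight and centred (319,245); yellow tray at (268,138). The grey box sits in the white tray, the vial and mount in theirs. Placing the stick.

Call:
{"name": "shift_gripper", "arguments": {"motion": [[0.023, -0.025, 0, 0, 0.008], [0.047, -0.049, 0.02, 0, 0.008], [0.047, -0.049, 0.06, 0, 0.008], [0.047, -0.049, 0.1, 0, 0.008], [0.047, -0.049, 0.125, 0, 0.008], [0.047, -0.049, 0.135, 0, 0.008], [0.047, -0.049, 0.139, 0, 0.008], [0.047, -0.049, 0.14, 0, 0.008], [0.047, -0.049, 0.141, 0, 0.008], [0.047, -0.049, 0.141, 0, 0.008]]}}

```text
time: 29.4
ee_pos: [0.482, 0.218, 0.0121]
eef_rot: [0.753, 0.658, 0.001, 0.0]
ft_force: [0.3, 0.2, 0.4]
width: 0.0167
grip_force: 12.0
```

Call:
{"name": "shift_gripper", "arguments": {"motion": [[0, 0, 0.001, 0, 0.008], [0, 0, 0.002, 0, 0.008], [0, 0, 0.002, 0, 0.008]]}}

```text
time: 29.7
ee_pos: [0.4817, 0.2179, 0.0099]
eef_rot: [0.753, 0.658, 0.0, 0.0]
ft_force: [-1.7, -1.2, 6.9]
width: 0.0165
grip_force: 12.0
```

Call:
{"name": "shift_gripper", "arguments": {"motion": [[0, 0, 0, 0, 0.02], [0, 0, 0, 0, 0.04], [0, 0, 0, 0, 0.04], [0, 0, 0, 0, 0.04], [0, 0, -0.02, 0, 0.04], [0, 0, -0.06, 0, 0.04], [0, 0, -0.11, 0, 0.04], [0, 0.02, -0.16, 0, 0.04], [0, 0.04, -0.2, 0, 0.04], [0.02, 0.05, -0.22, 0, 0.04], [0.02, 0.05, -0.22, 0, 0.04], [0.02, 0.05, -0.22, 0, 0.04]]}}

```text
time: 30.9
ee_pos: [0.533, 0.2309, 0.2283]
eef_rot: [0.753, 0.658, -0.0, -0.0]
ft_force: [0.2, -0.2, -1.2]
width: 0.0402
grip_force: 0.0
```

Run:
```python
from h import *
st(); meas('memory_stick',.014,'w12',top=1); meas('grey_box',.024,top=2); meas('red_mount',.02,top=1); meas('blue_cap_vial',.029,top=1)
for n in ('blue','red','yellow','white'): meas(n+'_insert',.015,top=1)
```

```text
t 30.9 tcp [0.533  0.2309 0.2283] q [ 0.753  0.658 -0.    -0.   ] w 0.0402 grip 0.0 F [ 0.2 -0.2 -1.2]
memory_stick 0.93 px [279. 183.] pos [0.4811 0.2195] rect 0.482 0.2175 size 55 17 yaw -0.132
grey_box 0.81 px [279. 105.] pos [0.4976 0.3128] rect 0.4951 0.3132 size 57 31 yaw -0.139
red_mount 0.67 px [359. 187.] pos [0.5801 0.2009] rect 0.5788 0.2029 size 33 29 yaw -0.106
blue_cap_vial 0.94 px [360. 102.] pos [0.5909 0.3035] rect 0.5922 0.3024 size 22 26 yaw 1.437
blue_insert 0.96 px [355.  92.] pos [0.5882 0.3156] rect 0.5907 0.3002 size 96 96 yaw -0.129
red_insert 0.97 px [350. 173.] pos [0.5723 0.22  ] rect 0.5782 0.2034 size 100 98 yaw -0.122
yellow_insert 0.87 px [270. 182.] pos [0.4699 0.222 ] rect 0.4813 0.2178 size 97 97 yaw -0.134
white_insert 0.59 px [291. 101.] pos [0.512  0.3161] rect 0.4936 0.3132 size 98 96 yaw -0.136
```

View pics/w12.png

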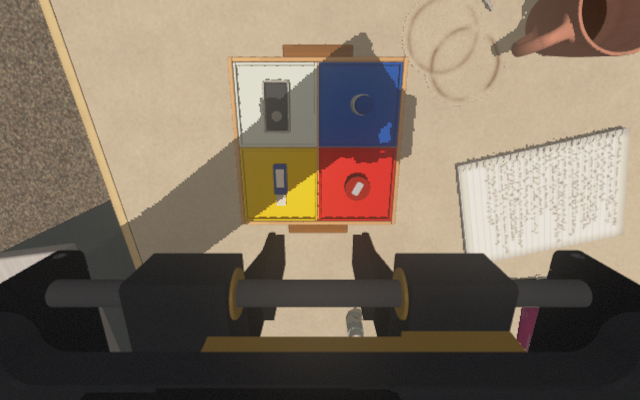

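The picture shows the four items centred in their trays: box (277,106), vial (362,104), stick (280,184) and mount (357,187). All are within about 3 mm, and the arm is clear of everything. Handing in.

```bash
python3 -c "
from bench import r
print(r.close_job())"
```

```text
the job is handed in; nothing more can be done
None
```

The job is handed in: the vial, red mount, grey box and memory stick were placed in that order, each within about 3 mm of its tray centre by the last wrist-camera measurement, at about 31 s of the 112 s, with neither look-alike handled.

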